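# Feed and release a marble from the pedal dispenser into the bowl

### The arm

A 6-joint arm with a two-finger parallel gripper is mounted at the origin on the work surface. World frame = base frame: x ahead of the robot, y to its left, z up, the work surface at z = 0. Lengths are in m, angles in rad, forces in N, time in s.
With the tool pointing down it reaches from about 0.35 to 0.975 m from the base axis. Payload 4.9 kg.
Tool frame: the origin (TCP) lies at the very end of the fingers, on their centre line; the grasp point (between the pads) lies 19 mm behind it (pinch_z is the distance from the TCP to the grasp point, in m); z points along the fingers, y is the line along which they close (so a half turn about z gives the same grasp; the last joint's range is limited). The gripper opens to 85 mm and grips with 20 to 120 N. Pads are 22 mm wide; open, the fingers measure 114 mm over their backs; the gripper's body (76 mm by 85 mm) begins 54 mm behind the grasp point. The pads swing forward as they close: fully open they stand 13 mm farther back than shut.
Start: joints at [-1.235, 0.053, 1.613, -0, 1.476, -0.119], TCP at [0.275, -0.561, 0.231] pointing down, gripper open.
Joint ranges: [-3.01, 3.01], [-1.01, 2.22], [0.06, 2.58], [-1.02, 4.17], [0.09, 2.62], [-3.14, 3.14]. Speed limits (rad/s): [2.57, 2.57, 3.14, 3.14, 3.14, 3.14].

### API

Orientations are given as a unit quaternion [w, x, y, z].
In Python, from plant import * gives the robot as it stands. The module is installed in compiled form; this text tells all that it offers.
- The arm moves only by the tool play_rows, never from a script. Its arguments are lists of equal length, an entry for each row: "linear": the shift along the world's x, y, z in m, a list of three; "turn": the turn about the world's z in degrees. A call has 1 to 8 rows; each row shifts and turns the commanded pose from where the row before left it; what a row does not reach is not made up. A row lasts 1/8 s, in which the tool goes at most 62.5 mm and 10.7 degrees, less where a joint would pass 70% of its speed; a pose out of reach is approached as far as the arm can. A call is refused whole if a number of a shift passes 0.0625 or a number of a turn 10.7, either way. A call with a gripper value outside its range is refused whole. "hand" is the finger opening in m, from 0 to 0.0854, set as the call begins (left out, the last holds). The fingers move at their own pace and stop on an object; the grip force is fixed at half the most. Time passes only in rows, so rows that do not move let the fingers close. It gives the time, the measured TCP pose, the force, the opening and the grip force at its end, in the units of the state.
- state(): the state, without advancing time (a new reading comes with each control period).
- grab_frame(name): name is "side" or "top"; returns the picture (480x640x3 uint8, red, green, blue); there is no depth.
- camera_info(name): a dict with "camera_matrix" (3x3 intrinsics, pixels), "distortion" ([k1, k2, p1, p2, k3] as OpenCV has them; the pictures are not rectified), "origin" and "attitude" of the camera in the world. Camera axes: x right, y down, z forward; pixel columns grow to the right and rows downward; lengths in m; the calibration is good to about 2 mm. A picture is of the moment at which its call begins. camera_info takes no time and is no camera call.
- job_done(): hands the job in; it is judged then, once.
Trained networks look in the newest picture that a camera, given by its name, has taken for a name from the list of things; names that differ only in an ending like _2 or _b are one class to them, and where a whole thing is asked for, a point or a joint stands for the part that bears it (a point fixed in the world has none). Each returns a list of dicts, best first, with "p" (0 to 1); they miss things now and then, are a little off and sometimes report something else, mostly with a low value. They report only what shows in the picture. A call takes as long as a camera call. They do not tell look-alikes from the thing itself.
- trace(camera, thing): "region" (480x640 bool, what is visible of it) and "location" ([column, row] in pixels, amid what is visible of it).
The state is a dict: "time": time; "joint_pos": joint angles; "joint_vel": joint speeds; "joint_efforts": joint torques, N m; "tool_pos": TCP position; "tool_rot": TCP orientation; "contact_force": force on the tool from outside, world axes, zero at the start; "ft_torque": the same for the moment, N m; "gripper_width": opening from 0.0 (shut) to 1.0 (fully open); "grasp_force": force on a finger pad.
Only numpy, scipy, OpenCV 4.12 (cv2) and the standard library are available. Lean on these libraries where they do the work, as an engineer would, in place of code of your own. Each camera call takes 0.05 s, during which the arm holds its last target. There are 200 camera calls.

### The job

Bring the wooden bowl, standing upright, roughly centred under the drop hole at the low end of the marble dispenser. Then pull the sprung red-knobbed lever to its stop so the green marble rolls down to the second gate, let the lever go back, and after that press the blue pedal fully down to its stop until the marble has dropped into the bowl, and let the pedal come up. Do not handle the marble or let it land on the shelf, keep the bowl under the hole, and leave the jacks case, the pink ball and the drawers as they are.

Things in the scene. Friction and masses are not known exactly. Their poses are not given: they have to be found in the camera images.
- dispenser: Marble dispenser, fixed. Origin: on the shelf under the middle of its lane; z up; lever and pedal on its -x side, which faces the robot. The straight lane, open on top, 40 mm wide (32 inside), lies along y from +124 to -156 mm at x = 0; its floor is 85 mm high at y = 0 and falls 12 mm per 100 mm towards -y; walls rise 30 mm above it. Gates: lever's at y = +50, pedal's at -20 mm.
- plinth (a point): Centre of the upper face of the dispenser's plinth, 12 mm above the shelf. Plinth: 230 mm along dispenser x, 180 mm along y (y -50 to +130 mm of the dispenser). Two posts on it (dispenser y = -35 and +100 mm) carry the lane; beyond dispenser y = -50 mm nothing is under the lane, whose underside is 61 mm above the shelf at the low end.
- outlet (a point): Centre of the drop hole (32 x 32 mm) in the lane's low end, 62 mm above the shelf: dispenser x = 0, y = -137 mm. The marble falls straight down from here. Axes as the dispenser's.
- tread (a point): Centre of the upper face of the blue pedal tread, 70 mm (along dispenser x) by 50 mm (along y), 8 mm thick. It moves with the pedal: 115 mm above the shelf at rest, tilted up 0.2 rad towards the robot, and about 30 mm lower at the stop, tilted down 0.2 rad, hardly moving sideways. It hinges 73 mm behind, at dispenser x = -70 mm, y = -20 mm, 97 mm high.
- pedal (a joint): Pedal angle, rad: 0 up at rest, 0.4 fully down at its stop. Pressing takes about 4 to 5 N at the middle of the tread at the start and 10 to 11 N at the stop; the spring brings it back up. It lifts the lower gate, which lets the marble through only beyond about 0.3 rad, so hold it down for half a second.
- lever_knob (a point): Centre of the red ball knob, 26 mm across, on a 10 mm thick steel stick that stands up from its hinge 105 mm below. At rest it leans 0.2 rad away from the robot (towards dispenser +x), centre 208 mm above the shelf; at the stop it leans 0.2 rad towards -x, at the same height, 42 mm nearer the robot. At dispenser y = +50 mm.
- lever (a joint): Lever angle, rad: 0 at rest, 0.4 pulled to its stop towards dispenser -x (the robot's side). Takes about 1.5 N at the knob at the start and 3.5 N at the stop; the spring brings it back. It lifts the upper gate; the marble passes beyond about 0.3 rad, within half a second.
- marble_center (a point): Centre of the green glass marble, 22 mm across, 14 g. At the start it lies in the lane against the upper gate on its uphill side; once fed it lies against the lower gate (dispenser y about -6 mm).
- bowl_mid (a point): Round wooden bowl, loose, 0.22 kg, 50 mm high, 150 mm across at the rim and 92 mm at the foot, wall 8 mm thick, flaring outwards (outer radius 66 mm at 20 mm height, 75 mm at the rim), inner floor 7 mm up. This point is on its axis, 25 mm above its underside; z up.
- jacks_case: Bystander: shut aluminium pencil-box style case, 68 x 187 x 29 mm (x, y, z), loose. Origin: centre of its underside.
- pink_ball_center (a point): Bystander: pink silicone ball, 40 mm across, loose, sitting in a cork ring. Its centre.
- drawer_unit: Bystander: small plastic drawer unit with two shut drawers, 160 x 170 x 140 mm (x, y, z), fixed; knobs on its -x face reach out 45 mm. Origin: centre of its underside.
- drawer_unit_drawer0 (a joint): Upper drawer, m: 0 shut, grows as it is pulled out.
- drawer_unit_drawer1 (a joint): Lower drawer, m: 0 shut, grows as it is pulled out.
There are look-alikes about, which are no part of the job. Of the things shaped like the part that bears bowl_mid, the wooden one is meant.

How it is judged:
On the way, in this order (a step that is already met when the one before it is completed fails the run):
1. the bowl stands upright on the shelf under the drop hole (horizontal distance between bowl_mid and outlet below 0.05 m and height (world z) of bowl_mid below 0.03 m and angle between bowl_mid's own z axis and vertical below 0.1 rad), for 0.2 s.
2. the lever is pulled to its stop (value of joint lever above 0.36 rad), for 0.1 s.
3. the lever is back and the marble lies between the two gates (value of joint lever below 0.06 rad and y of marble_center in the frame of dispenser between -0.02 and 0.045 m), for 0.1 s.
4. the pedal is pressed down to its stop (value of joint pedal above 0.36 rad), for 0.1 s.
At the end, for the whole second after the job is handed in: The marble rests in the bowl, the bowl stands upright on the shelf with its centre within 50 mm of the drop hole's centre seen from above, and both pedal and lever are back at rest (under 0.05 rad) (all of step 1 and horizontal distance between marble_center and bowl_mid below 0.062 m and height (world z) of marble_center below 0.045 m and contact force between marble and bowl above 0.03 N and linear speed of marble below 0.05 m/s and value of joint each of pedal, lever below 0.05 rad); the robot touches nothing.
It fails at once if the marble touches the shelf (contact force between marble and table above 0.02 N).
It fails at once if the robot's fingers touch the marble (contact force between the fingers and marble above 0.1 N).
It fails at once if the jacks case is moved more than 15 mm (distance of jacks_case from where it was at the start of the episode above 0.015 m).
It fails at once if the pink ball is moved more than 15 mm (distance of pink_ball_center from where it was at the start of the episode above 0.015 m).
It fails at once if a drawer is pulled out more than 15 mm (value of joint any of drawer_unit_drawer0, drawer_unit_drawer1 above 0.015 m).
It also fails if it takes over 67 s, if anything falls off the work surface, if the arm or the gripper's body presses on something with over 40 N, if the wrist force passes 120 N, or if a joint passes its speed limit or range.

## Working session

There is one attempt and no reset: what is moved stays moved. The work goes in short steps, Python scripts to look and compute and a tool call to move; the robot and the scene stay as the last step left them, time stands still between calls to the robot, and variables do not carry over. Pictures are saved under pics/ and viewed, at most 10 in all, crops included, and the job is handed in when it is done.

Besides the shell and the picture viewer there is one more tool, called after "Emit:" as name([rows], argument=value, ...), one row to a line, values as JSON. play_rows: Moves the arm, as the interface text tells. Its arguments: {"type":"object","properties":{"linear":{"type":"array","items":{"type":"array","items":{"type":"number"}}},"turn":{"type":"array","items":{"type":"number"}},"hand":{"type":"number"}},"required":["linear","turn"]}

```bash
mkdir -p pics; cat > h.py <<'E'
from plant import *
import numpy as np, cv2
from scipy.spatial.transform import Rotation as R
def cam(n):
    c=camera_info(n); K=np.array(c["camera_matrix"]); d=np.array(c["distortion"]); o=np.array(c["origin"]); a=np.array(c["attitude"])
    M=a if a.shape==(3,3) else R.from_quat(a,scalar_first=True).as_matrix()
    return K,d,o,M
def ray(n,px):
    K,d,o,M=cam(n); u=cv2.undistortPoints(np.array([[px]],float),K,d)[0,0]
    return o,M@np.array([u[0],u[1],1])
def onz(n,px,z):
    o,r=ray(n,px); return o+r*(z-o[2])/r[2]
def proj(n,P):
    K,d,o,M=cam(n); return cv2.projectPoints(((np.atleast_2d(P)-o)@M),np.zeros(3),np.zeros(3),K,d)[0][:,0]
def shot(n,f):
    im=grab_frame(n); cv2.imwrite(f"pics/{f}.png",im[:,:,::-1]); return im
E
python3 - <<'E'
from h import *
np.set_printoptions(precision=3,suppress=True)
for n in("side","top"):
    print(n,camera_info(n)); shot(n,n+"0")
    for t in("dispenser","tread","lever_knob","marble_center","bowl_mid","jacks_case","pink_ball_center","drawer_unit"):
        print(t,[(np.round(d["location"]).tolist(),round(float(d["p"]),2),int(d["region"].sum())) for d in trace(n,t)])
print(state())
E
```

```text
side {'camera_matrix': array([[513.549,   0.   , 317.335],
       [  0.   , 513.549, 240.008],
       [  0.   ,   0.   ,   1.   ]]), 'distortion': array([0.014, 0.   , 0.   , 0.   , 0.   ]), 'origin': array([0.055, 0.937, 1.127]), 'attitude': array([ 0.088, -0.175,  0.894, -0.402])}
dispenser [([294.0, 298.0], 0.81, 5865)]
tread [([321.0, 272.0], 0.73, 550), ([353.0, 223.0], 0.45, 1202)]
lever_knob [([287.0, 270.0], 0.51, 270), ([304.0, 207.0], 0.44, 849)]
marble_center []
bowl_mid [([356.0, 182.0], 0.79, 990), ([388.0, 254.0], 0.69, 555), ([398.0, 222.0], 0.65, 245), ([352.0, 223.0], 0.6, 1124), ([406.0, 185.0], 0.58, 335)]
jacks_case [([304.0, 207.0], 0.77, 778)]
pink_ball_center [([270.0, 401.0], 0.51, 224)]
drawer_unit [([172.0, 382.0], 0.77, 7846)]
top {'camera_matrix': array([[452.552,   0.   , 316.613],
       [  0.   , 452.552, 237.112],
       [  0.   ,   0.   ,   1.   ]]), 'distortion': array([-0.007,  0.   ,  0.   ,  0.   ,  0.   ]), 'origin': array([ 0.41 , -0.076,  1.526]), 'attitude': array([ 0.012, -0.705,  0.709, -0.012])}
dispenser [([279.0, 222.0], 0.71, 3954)]
trea
[... 367 characters left out ...]
358.0, 294.0], 0.56, 1691)]
jacks_case [([404.0, 177.0], 0.74, 1243)]
pink_ball_center [([187.0, 245.0], 0.58, 103)]
drawer_unit [([159.0, 180.0], 0.81, 3690), ([290.0, 241.0], 0.66, 386), ([392.0, 233.0], 0.32, 1607)]
{'time': 0.9, 'joint_pos': array([-1.235,  0.053,  1.613, -0.   ,  1.476, -0.119]), 'joint_vel': array([-0.   ,  0.   ,  0.001, -0.002,  0.   , -0.   ]), 'joint_efforts': array([  0.002, -39.368, -37.047,   0.   ,   0.   ,  -0.   ]), 'tool_pos': array([ 0.275, -0.561,  0.231]), 'tool_rot': array([ 0.   ,  0.974,  0.225, -0.   ]), 'contact_force': array([ 0.527,  0.955, -0.654]), 'ft_torque': array([0.008, 0.009, 0.049]), 'grasp_force': 0.0, 'gripper_width': 0.9990630317568177}
```

View pics/side0.png

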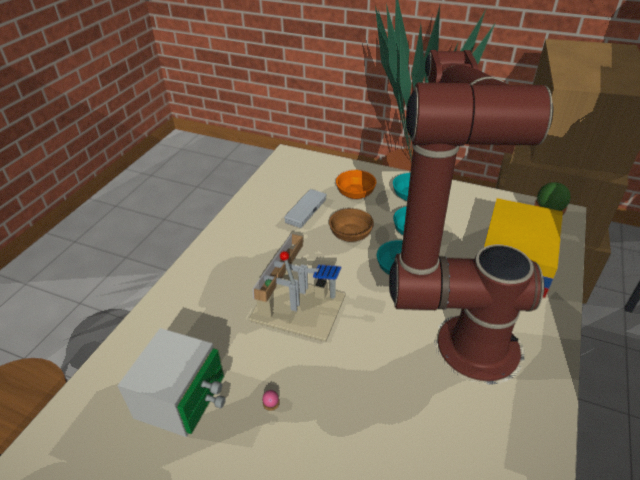

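View pics/top0.png

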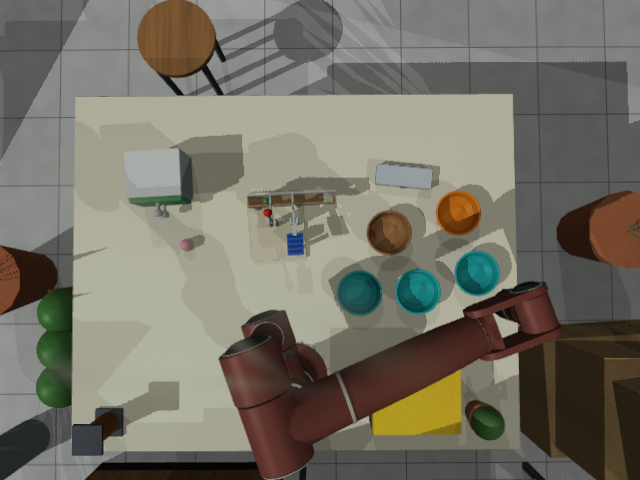

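The wooden bowl is at top (389,233). The dispenser lane runs from top (248,199) to (336,199), with the low end on the right, towards −y. I'll zoom in to fit its pose.

```bash
cat >> h.py <<'E'
def D(p,q): # dispenser->world, p=(x,y,yaw)
    q=np.atleast_2d(q); c,s=np.cos(p[2]),np.sin(p[2])
    return np.c_[p[0]+c*q[:,0]-s*q[:,1],p[1]+s*q[:,0]+c*q[:,1],q[:,2]]
KEY=np.array([[.021,.05,.208],[-.141,-.02,.115]])
E
python3 - <<'E'
from h import *
from scipy.optimize import least_squares
np.set_printoptions(precision=3,suppress=True)
obs=[("top",[270,210],0),("top",[293,240],1),("side",[287,270],0),("side",[321,272],1)]
im={n:cv2.imread(f"pics/{n}0.png") for n in("top","side")}
t=im["top"]
# knob red refine
for n in im:
    h=cv2.cvtColor(im[n],cv2.COLOR_BGR2HSV)
    m=((h[...,0]<6)|(h[...,0]>174))&(h[...,1]>190)&(h[...,2]>120)
    m[:, :230]=0; m[:,345:]=0; m[:180]=0; m[300:]=0
    ys,xs=np.nonzero(m); print(n,"red",len(xs),xs.mean(),ys.mean())
    m=(h[...,0]>100)&(h[...,0]<128)&(h[...,1]>130)&(h[...,2]>60); m[:, :230]=0; m[:,350:]=0; m[:180]=0; m[300:]=0
    ys,xs=np.nonzero(m); print(n,"blue",len(xs),xs.mean(),ys.mean())
c=t[170:270,235:435]; cv2.imwrite("pics/crop.png",cv2.resize(c,None,fx=4,fy=4,interpolation=cv2.INTER_CUBIC))
def f(p): return np.concatenate([proj(n,D(p,KEY[k]))[0]-px for n,px,k in obs])
r=least_squares(f,[.55,.05,0]); p=r.x; print(p,r.fun)
print("bowl",onz("top",[389,233.5],.04), onz("side",[351.5,225],.04))
print("lane ends px",proj("top",D(p,[[0,.124,.1],[0,-.156,.1],[0,-.137,.062]])))
E
```

```text
top red 24 266.0 212.25
top blue 304 294.7631578947368 243.57236842105263
side red 58 283.7758620689655 255.5
side blue 285 326.7543859649123 271.94736842105266
[0.543 0.055 0.556] [-16.831   0.629  10.867   5.314 -12.217  -5.066  10.712  -7.526]
bowl [ 0.472 -0.314  0.04 ] [ 0.469 -0.307  0.04 ]
lane ends px [[241.592 231.907]
 [316.669 184.827]
 [311.724 189.686]]
```

View pics/crop.png

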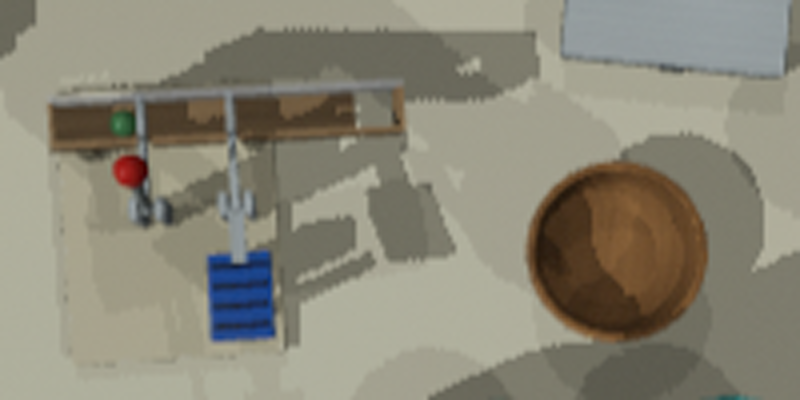

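The crop shows the lane's left end at x 50 and its right end at x 403. The hole is around crop (374,110), the knob at (130,171), the tread centre at (240,297), and the wooden bowl's rim centre at about (618,250).

```bash
python3 - <<'E'
from h import *
from scipy.optimize import least_squares
np.set_printoptions(precision=3,suppress=True)
C=lambda x,y:[235+(x+.5)/4-.5,170+(y+.5)/4-.5]
obs=[("top",C(50,98),[.02,.124,.130]),("top",C(52,150),[-.02,.124,.130]),("top",C(403,82),[.02,-.156,.096]),("top",C(403,132),[-.02,-.156,.096]),
("top",C(374,109),[0,-.137,.064]),("top",C(240,297),[-.141,-.02,.115]),("side",[326.7,272],[-.141,-.02,.115])]
K=[("top",C(130,171)),("side",[284,255.5])]
def f(q):
    a=[proj(n,D(q,P))[0]-px for n,px,P in obs]+[proj(n,D(q,[q[3],.05,.208]))[0]-px for n,px in K]
    return np.concatenate(a)
r=least_squares(f,[.55,.05,0,-.07],loss="soft_l1"); p=r.x; print(p); print(f(p).reshape(-1,2))
print("knob",D(p,[p[3],.05,.208]),"tread",D(p,[-.141,-.02,.115]),"outlet",D(p,[0,-.137,0]))
print("bowl",onz("top",C(618,250.5),.05))
# jacks case corners from crop, orange/teal bowls
print("jacks",onz("top",C(563,50),.029),onz("top",C(785,75),.029))
for px in ([358.5,293],[417.5,291],[477,273],[458,213]): print(onz("top",px,.05)[:2])
E
```

```text
[ 0.579  0.02   0.055 -0.048]
[[-1.954  0.145]
 [-1.742 -0.008]
 [-0.446  0.186]
 [ 0.338  0.222]
 [ 0.944  1.282]
 [ 0.239 -0.465]
 [-0.687 -1.582]
 [ 0.407  0.195]
 [-0.13  -0.349]]
knob [[0.528 0.067 0.208]] tread [[ 0.44  -0.008  0.115]] outlet [[ 0.587 -0.117  0.   ]]
bowl [ 0.476 -0.313  0.05 ]
jacks [ 0.644 -0.273  0.029] [ 0.622 -0.457  0.029]
[ 0.279 -0.211]
[ 0.284 -0.403]
[ 0.341 -0.598]
[ 0.537 -0.539]
```

Emit:
play_rows([
  [0.0255,0.0273,0],
  [0.0255,0.0273,0],
  [0.0255,0.0273,0],
  [0.0255,0.0273,0],
  [0.0255,0.0274,0],
  [0.0255,0.0274,0],
  [0,0,-0.03],
  [0,0,0],
], turn=[5.75,5.75,5.75,5.75,5.75,5.75,0,0], hand=0.06)

```text
time: 1.9
tool_pos: [0.4267, -0.3958, 0.1985]
tool_rot: [-0.003, 0.863, 0.505, -0.0]
contact_force: [-0.6, 0.4, -0.1]
gripper_width: 0.703
grasp_force: 0.0
```

Emit:
play_rows([
  [0,0,-0.04],
  [0,0,-0.04],
  [0,0,-0.04],
  [0,0,-0.04],
  [0,0,-0.019],
  [0,0,0],
], turn=[0,0,0,0,0,0])

```text
time: 2.65
tool_pos: [0.427, -0.3973, 0.0216]
tool_rot: [-0.001, 0.864, 0.504, -0.0]
contact_force: [0.6, -0.8, 0.3]
gripper_width: 0.704
grasp_force: 0.0
```

```bash
python3 - <<'E'
from h import *
s=state(); print(s["tool_pos"],s["tool_rot"],s["contact_force"],s["time"])
t=shot("top","t1"); cv2.imwrite("pics/t1c.png",cv2.resize(t[150:350,230:530,::-1],None,fx=2.6,fy=2.6,interpolation=cv2.INTER_CUBIC))
E
```

```text
[ 0.42698274 -0.39729098  0.02164851] [-1.04094045e-03  8.63715099e-01  5.03979275e-01 -1.84615008e-04] [ 0.55509937 -0.83696906  0.33079423] 2.65
```

View pics/t1c.png

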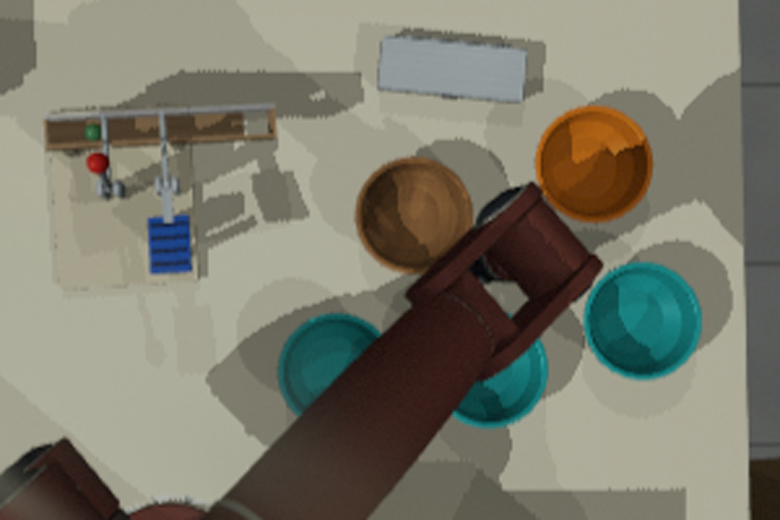

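The bowl is still at crop (413,214), with the fingers just behind it. Next I push it towards the outlet.

Emit:
play_rows([
  [0.005,0.0087,0],
  [0.0099,0.0174,0],
  [0.0099,0.0174,0],
  [0.0099,0.0174,0],
  [0.0099,0.0174,0],
  [0.0099,0.0174,0],
  [0.0099,0.0174,0],
  [0.0075,0.013,0],
], turn=[0,0,0,0,0,0,0,0])

```text
time: 3.7
tool_pos: [0.4999, -0.27, 0.0221]
tool_rot: [-0.0, 0.863, 0.504, -0.0]
contact_force: [-1.9, -2.6, 1.3]
gripper_width: 0.704
grasp_force: 1.4
```

```bash
cat > bowl.py <<'E'
from h import *
np.set_printoptions(precision=3,suppress=True)
t=grab_frame("top"); print(state()["tool_pos"],state()["contact_force"])
for d in trace("top","bowl_mid"):
    m=d["region"]; c=t[m].mean(0); ys,xs=np.nonzero(m); (x,y),r=cv2.minEnclosingCircle(np.c_[xs,ys].astype(np.float32))
    print(np.round(c),round(float(d["p"]),2),m.sum(),d["location"],(round(x,1),round(y,1),round(r,1)),onz("top",[x,y],.05)[:2])
E
python3 bowl.py
```

```text
[ 0.5   -0.269  0.022] [ 0.316  0.402 -0.06 ]
[24. 82. 80.] 0.93 559 [372.4, 300.9] (366.0, 296.5, 21.0) [ 0.267 -0.235]
[ 24. 105. 104.] 0.9 1670 [418.1, 290.3] (417.3, 291.6, 23.3) [ 0.282 -0.402]
[ 24. 109. 108.] 0.87 1645 [478.8, 274.1] (476.5, 273.7, 23.0) [ 0.339 -0.596]
[86. 61. 36.] 0.77 1187 [350.1, 210.5] (354.6, 212.8, 22.9) [ 0.54  -0.201]
[116.  63.  15.] 0.59 1613 [458.5, 208.8] (457.9, 213.0, 22.9) [ 0.537 -0.539]
```

Emit:
play_rows([
  [0.006,0.0105,0],
  [0.008,0.014,0],
  [0.008,0.014,0],
  [0.008,0.014,0],
  [0.005,0.009,0],
  [0.003,0.005,0],
  [0,0,0],
  [-0.015,-0.026,0],
], turn=[0,0,0,0,0,0,0,0])

```text
time: 4.8
tool_pos: [0.5229, -0.2302, 0.0224]
tool_rot: [0.0, 0.863, 0.505, 0.0]
contact_force: [-0.2, 0.2, -0.1]
gripper_width: 0.704
grasp_force: 0.0
```

Emit:
play_rows([
  [-0.015,-0.026,0],
  [-0.01,-0.02,0.03],
  [0,0,0.06],
  [0,0,0.06],
  [0,0,0.06],
  [0,0,0],
], turn=[0,0,0,0,0,0])

```text
time: 5.55
tool_pos: [0.5001, -0.2791, 0.2402]
tool_rot: [0.006, 0.864, 0.504, 0.003]
contact_force: [0.4, -0.0, 0.1]
gripper_width: 0.704
grasp_force: 0.0
```

```bash
python3 bowl.py; python3 - <<'E'
from h import *
t=shot("side","s2"); cv2.imwrite("pics/s2c.png",cv2.resize(t[160:340,230:450,::-1],None,fx=3,fy=3,interpolation=cv2.INTER_CUBIC))
E
```

```text
[ 0.499 -0.278  0.236] [-0.093  1.272 -0.601]
[ 22. 100.  99.] 0.77 1653 [418.8, 288.7] (417.3, 291.8, 23.1) [ 0.281 -0.402]
[ 24. 101. 101.] 0.66 96 [374.7, 302.4] (375.0, 302.0, 10.3) [ 0.249 -0.264]
[135.  74.  17.] 0.61 1548 [457.4, 211.9] (458.2, 212.9, 22.7) [ 0.538 -0.54 ]
[87. 63. 39.] 0.56 1411 [338.9, 202.3] (334.5, 200.2, 23.1) [ 0.582 -0.135]
```

View pics/s2c.png

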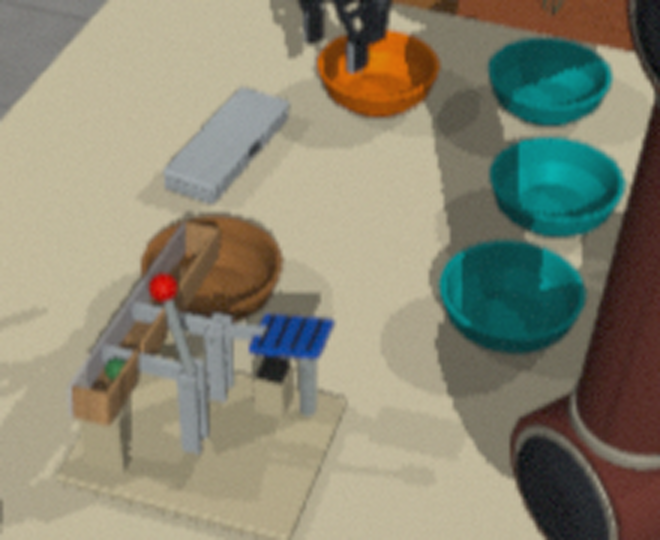

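The side view shows the bowl upright under the lane's low end (crop 210,265). The lever and pedal are untouched and the marble is at the upper gate (crop 113,370). Next is the lever: fingers straddling the knob along x.

Emit:
play_rows([
  [0.004,0.01,0.06],
  [0.004,0.056,0.01],
  [0.004,0.056,0],
  [0.004,0.056,0],
  [0.004,0.056,0],
  [0.004,0.056,0],
  [0.004,0.056,0],
  [0,0,0],
], turn=[4.6,4.7,4.7,4.7,4.7,4.7,4.7,0])

```text
time: 6.7
tool_pos: [0.5243, 0.0723, 0.2993]
tool_rot: [-0.002, 0.684, 0.729, -0.001]
contact_force: [-0.3, -0.4, 0.7]
gripper_width: 0.706
grasp_force: 0.0
```

```bash
python3 - <<'E'
from h import *
s=state(); print(s["tool_pos"],s["tool_rot"])
t=shot("side","s3"); cv2.imwrite("pics/s3c.png",cv2.resize(t[140:340,200:400,::-1],None,fx=3,fy=3,interpolation=cv2.INTER_CUBIC))
P=s["tool_pos"]; print("knob px predicted vs tcp", proj("side",[[.528,.067,.208],P]))
E
```

```text
[0.52428592 0.07228528 0.2993251 ] [-0.00204403  0.68403921  0.72944093 -0.00145168]
knob px predicted vs tcp [[283.9449195  255.19852804]
 [282.2241543  230.18584629]]
```

View pics/s3c.png

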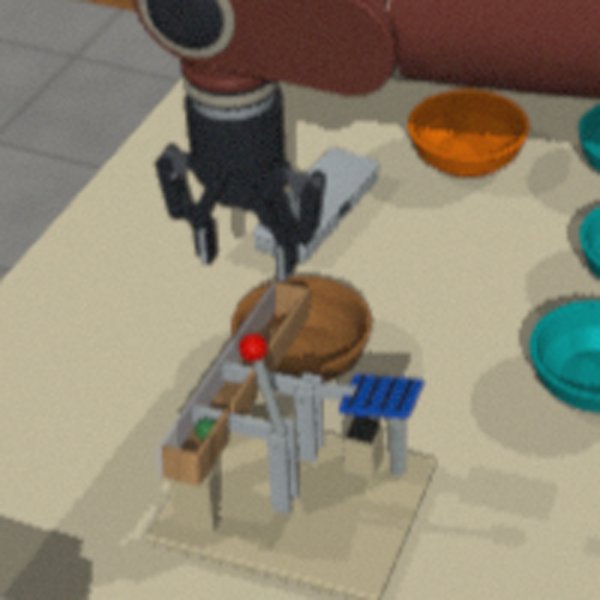

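The fingers straddle the knob (crop 254,348) in x, directly above it. I'll lower them around it.

Emit:
play_rows([
  [0.004,-0.005,-0.02],
  [0,0,-0.03],
  [0,0,-0.03],
  [0,0,-0.024],
  [0,0,-0.01],
  [0,0,0],
], turn=[0,0,0,0,0,0])

```text
time: 7.5
tool_pos: [0.5288, 0.0631, 0.1867]
tool_rot: [-0.001, 0.687, 0.727, -0.001]
contact_force: [0.4, 0.4, 1.9]
gripper_width: 0.701
grasp_force: 0.0
```

Emit:
play_rows([
  [-0.008,0,0],
  [-0.008,0,0],
  [-0.008,0,0],
  [-0.006,0,0],
  [0,0,0],
], turn=[0,0,0,0,0])

```text
time: 8.12
tool_pos: [0.4997, 0.0642, 0.1892]
tool_rot: [0.001, 0.686, 0.728, 0.001]
contact_force: [3.2, 0.8, 1.4]
gripper_width: 0.705
grasp_force: 1.3
```

Emit:
play_rows([
  [-0.007,0,0],
  [-0.007,0,0],
  [-0.006,0,0],
  [-0.005,0,0],
  [0,0,0],
], turn=[0,0,0,0,0])

```text
time: 8.75
tool_pos: [0.4741, 0.064, 0.1882]
tool_rot: [0.0, 0.686, 0.727, -0.0]
contact_force: [3.7, -1.1, 1.1]
gripper_width: 0.704
grasp_force: 1.6
```

Emit:
play_rows([
  [-0.002,0,0],
  [-0.002,0,0],
  [0,0,0],
], turn=[0,0,0])

```text
time: 9.12
tool_pos: [0.4703, 0.064, 0.1881]
tool_rot: [-0.0, 0.686, 0.728, -0.0]
contact_force: [3.7, -2.5, 0.7]
gripper_width: 0.708
grasp_force: 1.7
```

Emit:
play_rows([
  [-0.002,0,0],
  [-0.002,0,0],
  [0,0,0],
], turn=[0,0,0])

```text
time: 9.5
tool_pos: [0.4678, 0.0639, 0.188]
tool_rot: [0.002, 0.686, 0.727, 0.001]
contact_force: [11.1, -2.2, -3.6]
gripper_width: 0.703
grasp_force: 5.6
```

```bash
cat > look.py <<'E'
from h import *
import sys
np.set_printoptions(precision=3,suppress=True)
p=[.579,.02,.055]
for n in("side","top"):
    t=grab_frame(n); h=cv2.cvtColor(t,cv2.COLOR_RGB2HSV)
    for nm,m in(("red",((h[...,0]<6)|(h[...,0]>174))&(h[...,1]>190)&(h[...,2]>120)),("green",(h[...,0]>48)&(h[...,0]<75)&(h[...,1]>110))):
        m=m.copy(); m[:, :240]=0; m[:,345:]=0; m[:185]=0; m[305:]=0
        ys,xs=np.nonzero(m); 
        if len(xs): print(n,nm,len(xs),xs.mean().round(1),ys.mean().round(1))
    print("marble pred y=.063,-.006:",proj(n,D(p,[[0,.063,.1035],[0,-.006,.095],[0,-.137,.1]])).round(1).tolist())
    print("knob pred rest,stop",proj(n,D(p,[[-.048,.05,.208],[-.09,.05,.208]])).round(1).tolist())
    cv2.imwrite(f"pics/{sys.argv[1]}{n}.png",t[:,:,::-1])
E
python3 look.py pull
```

```text
side red 65 299.1 258.8
side green 14 277.1 267.6
marble pred y=.063,-.006: [[268.2, 282.2], [278.0, 267.8], [294.5, 237.9]]
knob pred rest,stop [[283.8, 255.2], [298.7, 258.7]]
top green 22 287.8 199.1
marble pred y=.063,-.006: [[266.0, 200.6], [288.0, 199.6], [329.3, 196.9]]
knob pred rest,stop [[267.4, 212.5], [268.2, 226.9]]
```

Force has jumped to 11 N, so the lever is at its stop, and both views put the marble at the lower gate. I'll ease the lever back.

Emit:
play_rows([
  [-0.001,0,0],
  [0.008,0,0],
  [0.012,0,0],
  [0.012,0,0],
  [0.012,0,0],
  [0.01,0,0],
  [0.009,0,0],
  [0,0,0],
], turn=[0,0,0,0,0,0,0,0])

```text
time: 10.6
tool_pos: [0.5288, 0.0641, 0.1883]
tool_rot: [-0.0, 0.686, 0.728, -0.0]
contact_force: [-0.2, 0.3, -0.1]
gripper_width: 0.7
grasp_force: 0.0
```

Emit:
play_rows([
  [0,0,0.02],
  [0,0,0.04],
  [0,0,0.05],
  [0,0,0],
  [0,0,0],
], turn=[0,0,0,0,0])

```text
time: 11.22
tool_pos: [0.5283, 0.0642, 0.2993]
tool_rot: [0.001, 0.686, 0.728, 0.0]
contact_force: [-1.0, 0.2, -1.3]
gripper_width: 0.703
grasp_force: 0.0
```

```bash
python3 look.py rel
```

```text
side red 61 284.0 255.4
side green 15 277.3 267.3
marble pred y=.063,-.006: [[268.2, 282.2], [278.0, 267.8], [294.5, 237.9]]
knob pred rest,stop [[283.8, 255.2], [298.7, 258.7]]
top green 16 288.2 199.5
marble pred y=.063,-.006: [[266.0, 200.6], [288.0, 199.6], [329.3, 196.9]]
knob pred rest,stop [[267.4, 212.5], [268.2, 226.9]]
```

Emit:
play_rows([
  [-0.022,-0.018,0],
  [-0.022,-0.018,0],
  [-0.022,-0.018,0],
  [-0.022,-0.018,0],
  [0,0,-0.05],
  [0,0,-0.05],
  [0,0,-0.05],
  [0,0,-0.01],
], turn=[0,0,0,0,0,0,0,0], hand=0)

```text
time: 12.32
tool_pos: [0.4367, -0.0072, 0.1332]
tool_rot: [-0.004, 0.686, 0.727, -0.003]
contact_force: [-0.6, 0.4, 0.7]
gripper_width: 0.003
grasp_force: 0.0
```

Emit:
play_rows([
  [0,0,-0.005],
  [0,0,-0.01],
  [0,0,-0.01],
  [0,0,-0.01],
  [0,0,-0.006],
  [0,0,-0.004],
  [0,0,0],
], turn=[0,0,0,0,0,0,0])

```text
time: 13.2
tool_pos: [0.4407, -0.0081, 0.0945]
tool_rot: [0.0, 0.686, 0.728, -0.0]
contact_force: [-5.4, 0.0, 9.6]
gripper_width: 0.002
grasp_force: 4.8
```

Emit:
play_rows([
  [0,0,-0.004],
  [0,0,-0.003],
  [0,0,-0.002],
  [0,0,0],
  [0,0,0],
], turn=[0,0,0,0,0])

```text
time: 13.82
tool_pos: [0.4414, -0.0081, 0.0872]
tool_rot: [0.0, 0.686, 0.728, -0.0]
contact_force: [-7.2, 0.7, 15.4]
gripper_width: -0.002
grasp_force: 8.3
```

```bash
python3 look.py press
```

```text
side red 54 284.0 255.4
side green 7 301.9 249.6
marble pred y=.063,-.006: [[268.2, 282.2], [278.0, 267.8], [294.5, 237.9]]
knob pred rest,stop [[283.8, 255.2], [298.7, 258.7]]
top red 22 266.0 212.3
top green 9 343.3 198.4
marble pred y=.063,-.006: [[266.0, 200.6], [288.0, 199.6], [329.3, 196.9]]
knob pred rest,stop [[267.4, 212.5], [268.2, 226.9]]
```

The marble appears to have moved on into the bowl (top 343,198). I'll press a little further to be sure the pedal reached its stop.

Emit:
play_rows([
  [0,0,-0.002],
  [0,0,-0.002],
  [0,0,0],
  [0,0,0],
], turn=[0,0,0,0])

```text
time: 14.42
tool_pos: [0.4418, -0.0081, 0.0865]
tool_rot: [0.0, 0.686, 0.728, -0.0]
contact_force: [-18.2, 2.9, 34.1]
gripper_width: 0.002
grasp_force: 18.8
```

The force rose sharply with almost no travel, so the pedal is firmly at its stop. Now I release it.

Emit:
play_rows([
  [0,0,0.006],
  [0,0,0.01],
  [0,0,0.01],
  [0,0,0.01],
  [0,0,0.02],
  [0,0,0.05],
  [0,0,0.05],
  [0,0,0],
], turn=[0,0,0,0,0,0,0,0])

```text
time: 15.42
tool_pos: [0.4427, -0.0083, 0.2413]
tool_rot: [0.004, 0.686, 0.728, 0.002]
contact_force: [-0.0, -0.4, -0.2]
gripper_width: 0.003
grasp_force: 0.0
```

Emit:
play_rows([
  [-0.03,0.05,0],
  [-0.03,0.05,0],
  [0,0.05,0],
  [0,0.05,0],
  [0,0,0],
  [0,0,0],
  [0,0,0],
  [0,0,0],
], turn=[0,0,0,0,0,0,0,0])

```text
time: 16.42
tool_pos: [0.3807, 0.1912, 0.2362]
tool_rot: [0.0, 0.687, 0.727, -0.0]
contact_force: [1.1, 0.3, 1.0]
gripper_width: -0.0
grasp_force: 0.0
```

```bash
python3 look.py end; python3 bowl.py; python3 - <<'E'
import cv2
t=cv2.imread("pics/endtop.png"); cv2.imwrite("pics/endc.png",cv2.resize(t[160:280,235:395],None,fx=4.5,fy=4.5,interpolation=cv2.INTER_CUBIC))
E
```

```text
side red 61 284.0 255.4
marble pred y=.063,-.006: [[268.2, 282.2], [278.0, 267.8], [294.5, 237.9]]
knob pred rest,stop [[283.8, 255.2], [298.7, 258.7]]
top red 29 266.4 212.4
top green 11 343.3 199.7
marble pred y=.063,-.006: [[266.0, 200.6], [288.0, 199.6], [329.3, 196.9]]
knob pred rest,stop [[267.4, 212.5], [268.2, 226.9]]
[0.381 0.192 0.236] [-0.445  1.071  0.249]
[126.  68.  15.] 0.93 1543 [458.0, 210.0] (458.1, 213.1, 22.5) [ 0.537 -0.539]
[ 36. 106. 104.] 0.82 1691 [358.8, 292.1] (359.5, 292.7, 23.6) [ 0.279 -0.214]
[ 21. 102. 102.] 0.76 1623 [419.4, 289.9] (417.3, 292.0, 23.1) [ 0.281 -0.402]
[69. 49. 30.] 0.7 1330 [335.5, 203.6] (335.0, 201.0, 22.8) [ 0.579 -0.137]
[15. 78. 77.] 0.63 1623 [475.9, 273.1] (476.6, 273.5, 22.8) [ 0.339 -0.596]
```

View pics/endc.png

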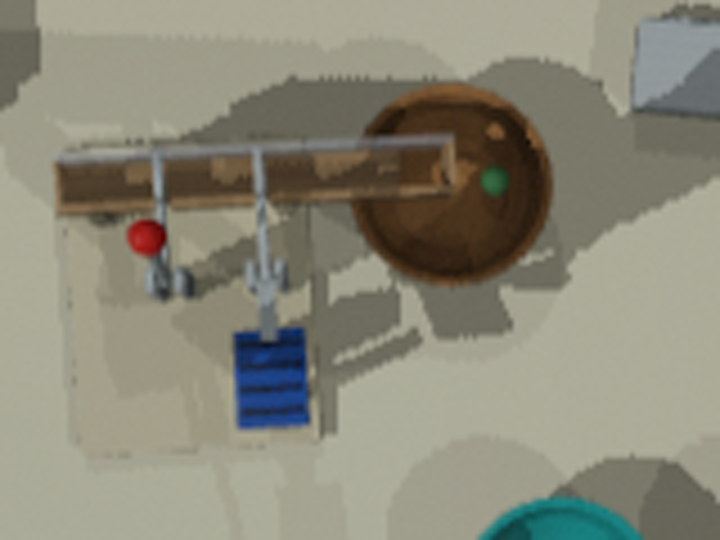

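The marble lies in the wooden bowl (crop 494,180), and the lever and pedal are back at rest. I'll let it settle for 2 s, then hand in.

Emit:
play_rows([
  [0,0,0],
  [0,0,0],
  [0,0,0],
  [0,0,0],
  [0,0,0],
  [0,0,0],
  [0,0,0],
  [0,0,0],
], turn=[0,0,0,0,0,0,0,0])

```text
time: 17.62
tool_pos: [0.3804, 0.1921, 0.2363]
tool_rot: [-0.0, 0.686, 0.728, -0.0]
contact_force: [-0.2, -0.2, 0.6]
gripper_width: -0.001
grasp_force: 0.0
```

Emit:
play_rows([
  [0,0,0],
  [0,0,0],
  [0,0,0],
  [0,0,0],
  [0,0,0],
  [0,0,0],
  [0,0,0],
  [0,0,0],
], turn=[0,0,0,0,0,0,0,0])

```text
time: 18.62
tool_pos: [0.3805, 0.1921, 0.2363]
tool_rot: [0.0, 0.686, 0.728, 0.0]
contact_force: [-0.2, 0.2, 0.1]
gripper_width: -0.002
grasp_force: 0.0
```

```bash
python3 look.py end2 | grep green; python3 look.py end3 | grep green; python3 -c "
from plant import *
print(job_done())"
```

```text
top green 11 343.3 199.7
top green 10 343.4 199.8
the job is handed in; nothing more can be done
None
```

I handed the job in at about 19 s, though no verdict came back: the camera shows the green marble at rest in the wooden bowl, whose centre is about 20 mm from the drop hole's, and the lever and pedal are both back at rest.

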